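Pump a one-hand bar clamp shut on a re-glued picture frame and hold the squeeze

TASK

The loose end rail of the white picture frame has fresh glue on its dowels, and a one-hand bar clamp with a yellow trigger already lies around the frame: pump the trigger against the handle until the moving jaw meets the loose rail and pushes its joint fully shut, then squeeze it firmly but gently, without crushing the soft wood. Work the jaw by the trigger only, do not push on the jaw, the rail or the frame with the hand, keep clamp and frame lying flat on the desk, and leave the mug, candle and glue bottle alone. The clamp's worn brake loses pressure when you let go, so finish while holding: keep the trigger squeezed and the joint pressed shut.

Things in the scene. Friction and masses are not known exactly. Their poses are not given: they have to be found in the camera images.
- clamp: head of a one-hand bar clamp lying on its side, loose, clamp 1.3 kg in all: black housing, near jaw and handle in one piece, 30 mm high. Origin on the desk on the bar's centre line, in the plane of the near jaw's face. x: along the bar to the far (moving) jaw; y: to the jaw tips. mm: near pad (orange) y 62..102; handle x -65 (outer back face)..-43, y -112..-20; housing x -66..-6, y -24..46
- handle_grip (a point): point in the middle of the handle's grip: clamp frame (-54, -58, 18) mm; the handle is 22 mm thick there (11 mm to its back face)
- trigger: yellow trigger, 12 mm thick, z 5 to 25 mm above the desk. Origin on its vertical pivot inside the housing, clamp frame (-24, 30, 15) mm; its own -y runs down its length, the yellow blade lies 52 to 108 mm from the pivot. At rest it leans forward, 27 mm clear of the handle; pinched towards the handle (clamp -x) it swings until it nearly meets it
- trigger_pad (a point): where to press the trigger: mid thickness of the blade, 88 mm from the pivot, level with handle_grip; at rest about clamp frame (-10, -57, 18) mm, front face 6 mm further to clamp +x. From the handle's back to the trigger's front: about 61 mm at rest, 36 mm fully squeezed
- trigger_angle (a joint): 0 at rest (a spring returns it), 0.285 rad (0.30 under a hard pinch) fully squeezed, 25 mm at trigger_pad. Some 4 N of pinch there moves it. A full squeeze draws the far jaw about 10 mm nearer (5 mm ratchet teeth; the jaw stays put on the way back). With the jaws tight the trigger stalls short of its end, and the jaw force is about 2.2 x pinch - 8 N (12 N pinch: 18 N; 18 N: 31 N; 28 N: 54 N)
- jaw_bar: steel bar, 18 mm wide, 8 mm thick, 362 mm long, with the black far jaw fixed on its end; it slides through the head and sticks out behind it. Origin on the desk, on the bar's centre line, in the plane of the far jaw's face; axes as the clamp's. Orange pad y 62 to 102 mm; jaw 30 mm high
- jaw_travel (a joint): how far the bar has been drawn through the head, m: the gap between the jaw faces is 0.230 m less this value, so the closed frame (166 mm) is tight at about 0.062 to 0.066. A brake holds it, but only up to about 5 N of jaw force once the trigger is let go
- jaw_face (a point): middle of the far jaw's orange pad face, 9 mm above the desk
- near_jaw_face (a point): middle of the near jaw's orange pad face, 9 mm above the desk
- frame: white wooden picture frame without its loose end rail: near rail and two side rails, each 20 mm wide, 18 mm thick, lying flat between the jaws, 0.16 kg. Origin on the desk at the middle of the complete, closed frame (166 mm in x, 126 mm in y); x points to the loose rail, at the start within 0.03 rad of the clamp's x
- rail: the loose white end rail, 20 x 126 x 18 mm, on two dowels that sit in the ends of the side rails; origin under its middle. Fully home it lies at x = 73 mm in the frame's frame; at the start the joint gapes 4 to 7 mm. It crushes if the jaws press with more than 60 N; firm means more than 10 N
- mug: white mug, 82 mm across, 92 mm high, bystander, origin under it
- candle: cream candle in a jar, 76 mm across, 78 mm high, bystander, origin under it
- glue: white glue bottle with orange nozzle, 52 mm across, 165 mm high, bystander, origin under it
Mind the look-alikes: they are no part of the job. Of the things that look like the rail, the middle-sized one is meant. Of the things that look like the frame, take the one that is farthest to the robot's right at the start.

How it is judged:
By the outcome, as a careful person would: the job done as asked, in the order asked, and still so for the second after the job is handed in, while the arm keeps its last pose, push and grip.
It also fails if it takes over 51 s, if anything falls off the work surface, if the arm or the gripper's body presses on something with over 40 N, if the wrist force passes 120 N, or if a joint passes its speed limit or range.

ROBOT

A 7-joint arm with a two-finger parallel gripper is mounted at the origin on the work surface. World frame = base frame: x ahead of the robot, y to its left, z up, the work surface at z = 0. Lengths are in m, angles in rad, forces in N, time in s.
With the tool pointing down it reaches from about 0.425 to 0.925 m from the base axis. Payload 6.8 kg.
Tool frame: the origin (TCP) lies midway between the tips of the shut fingers; the grasp point (between the pads) lies 19 mm behind it; z points along the fingers, y is the line along which they close (so a half turn about z gives the same grasp; the last joint's range is limited). The gripper opens to 85 mm and grips with 20 to 120 N. Pads are 22 mm wide; open, the fingers measure 114 mm over their backs; the gripper's body (76 mm by 85 mm) begins 54 mm behind the grasp point. The pads swing forward as they close: fully open they stand 13 mm farther back than shut.
Start: joints at [-1.258, 0.477, 0.022, 1.555, -0.011, 1.109, -0.083], TCP at [0.276, 0.616, 0.192] pointing down, gripper open.
Joint ranges: [-2.96, 2.96], [-0.34, 2.1], [-1.41, 1.46], [0.24, 2.44], [-1.37, 4.51], [0.17, 1.92], [-2.96, 2.96]. Speed limits (rad/s): [2.39, 2.39, 3.14, 3.14, 3.14, 3.14, 3.14].

INTERFACE

Orientations are given as a unit quaternion [w, x, y, z].
In Python, from station import * gives the robot as it stands. The module is installed in compiled form; this text tells all that it offers.
- The arm moves only by the shell command python3 -m jog 'ROWS' [OPENING] [FORCE]. ROWS is JSON, a list of rows, each an object of numbers: "x", "y", "z": the shift along the tool's x, y, z in m; "ax", "ay", "az": the turn, a rotation vector about the tool's x, y, z in rad. In form: [{"x": .., "y": .., "z": .., "ax": .., "ay": .., "az": ..}, ...]. A call has 1 to 12 rows; each row is the pose to reach, as a shift and turn from the pose commanded when the call began, along the tool's axes at that moment; what a row does not reach only later rows make up. A row lasts 1/10 s, in which the tool goes at most 50 mm and 8.59 degrees, less where a joint would pass 70% of its speed; a pose out of reach is approached as far as the arm can. A call with a gripper value outside its range is refused whole. OPENING is the opening, from 0 (shut) to 1 (fully open), set as the call begins (- or left out, the last holds). The fingers move at their own pace and stop on an object; FORCE is the grip in N (left out, the last holds). Time passes only in rows, so rows that repeat a pose let the fingers close. It gives the time, the measured TCP pose, the force, the opening and the grip force at its end, in the units of the state.
- get_obs(): the state, without advancing time (a new reading comes with each control period).
- read_camera(name): name is "side" or "top" or "wrist"; returns the picture (480x640x3 uint8, red, green, blue); there is no depth.
- camera_params(name): a dict with "K" (3x3 intrinsics, pixels), "D" ([k1, k2, p1, p2, k3] as OpenCV has them; the pictures are not rectified), "origin" and "attitude" of the camera in the world. Camera axes: x right, y up, looking along -z (the intrinsics and any distortion apply to the point x, -y, -z); pixel columns grow to the right and rows downward; lengths in m; the calibration is good to about 2 mm. A picture is of the moment at which its call begins: read the wrist's pose just before it. camera_params takes no time and is no camera call; for the wrist camera it gives the pose at the moment of the call.
- hand_in(): hands the job in; it is judged then, once.
The state is a dict: "t": time; "q": joint angles; "joint_vel": joint speeds; "joint_torque": joint torques, N m; "eef_pos": TCP position; "tool_rot": TCP orientation; "contact_force": force on the tool from outside, world axes, zero at the start; "torque": the same for the moment, N m; "gripper_width": opening from 0.0 (shut) to 1.0 (fully open); "grasp_force": force on a finger pad.
Only numpy, scipy, OpenCV 4.12 (cv2) and the standard library are available. Lean on these libraries where they do the work, as an engineer would, in place of code of your own. Each camera call takes 0.05 s, during which the arm holds its last target. There are 200 camera calls.

## Working session

There is one attempt and no reset: what is moved stays moved. The work goes in short steps, Python scripts to look and compute and a shell command to move; the robot and the scene stay as the last step left them, time stands still between calls to the robot, and variables do not carry over. Pictures are saved under pics/ and viewed, at most 10 in all, crops included, and the job is handed in when it is done.

```bash
mkdir -p pics; cat > h.py <<'E'
from station import *
import numpy as np, cv2
from scipy.spatial.transform import Rotation as R
def quat(q): return R.from_quat([q[1],q[2],q[3],q[0]])
def att(p):
    a=np.array(p["attitude"],float)
    return a if a.shape==(3,3) else quat(a).as_matrix()
def p2w(p,uv,z):
    K=np.array(p["K"]);D=np.array(p["D"],float)
    n=cv2.undistortPoints(np.array(uv,float).reshape(-1,1,2),K,D).reshape(-1,2)
    d=np.c_[n[:,0],-n[:,1],-np.ones(len(n))]@att(p).T
    o=np.array(p["origin"]); return o+d*((z-o[2])/d[:,2])[:,None]
def w2p(p,X):
    c=(np.atleast_2d(X)-np.array(p["origin"]))@att(p)
    return cv2.projectPoints(c*[1,-1,-1],np.zeros(3),np.zeros(3),np.array(p["K"]),np.array(p["D"],float))[0].reshape(-1,2)
E
python3 - <<'E'
from h import *
o=get_obs();print({k:np.round(v,3) for k,v in o.items()})
for n in("top","side","wrist"):
    p=camera_params(n);print(n,p)
    cv2.imwrite(f"pics/{n}0.png",read_camera(n)[:,:,::-1])
E
```

```text
{'t': np.float64(0.0), 'q': array([-1.258,  0.478,  0.022,  1.556, -0.011,  1.109, -0.083]), 'joint_vel': array([ 0.001,  0.001, -0.   ,  0.001, -0.   , -0.001,  0.   ]), 'joint_torque': array([ 1.0000e-03, -5.9646e+01,  1.6090e+00, -2.8119e+01,  1.3000e-02,
        9.0000e-03,  0.0000e+00]), 'eef_pos': array([0.276, 0.615, 0.191]), 'tool_rot': array([-0.   ,  0.209,  0.978, -0.001]), 'contact_force': array([-0.903, -0.066,  0.775]), 'torque': array([-0.005, -0.036,  0.005]), 'grasp_force': np.float64(0.0), 'gripper_width': np.float64(0.998)}
top {'K': array([[439.77748436,   0.        , 320.36000169],
       [  0.        , 439.77748436, 230.98691681],
       [  0.        ,   0.        ,   1.        ]]), 'D': array([-0.06093421,  0.        ,  0.        ,  0.        ,  0.        ]), 'origin': array([0.49416916, 0.02006532, 1.10242952]), 'attitude': array([ 0.71117928,  0.02687521, -0.03455493, -0.70164643])}
side {'K': array([[463.79735658,   0.        , 325.51720327],
       [  0.        , 463.79735658, 242.39366348],
       [  0.        ,   0.        ,   1.        ]]), 'D': array([-0.0654888,  0.       ,  0.       ,  0.       ,  0.       ]), 'origin': array([ 0.35708812, -0.89152008,  0.84248423]), 'attitude': array([ 0.90311918,  0.41123724, -0.04873887, -0.11350858])}
wrist {'K': array([[374.45186819,   0.        , 320.0288683 ],
       [  0.        , 374.45186819, 233.75417539],
       [  0.        ,   0.        ,   1.        ]]), 'D': array([-0.01307806,  0.        ,  0.        ,  0.        ,  0.        ]), 'origin': array([0.19865336, 0.65015201, 0.37375604]), 'attitude': array([ 0.82789908, -0.13671668, -0.08808064,  0.53678065])}
```

View pics/top0.png

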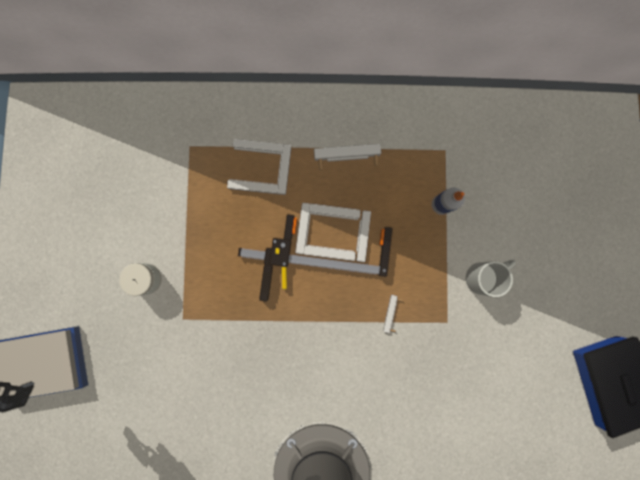

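The top view shows two frames: (260,167) and (333,233). The second is farthest to the robot's right (image right is −y) and lies in the clamp, so it's the one meant. There are three rail look-alikes: (347,152) long, (363,236) middle-sized and (391,314) short. The middle-sized one sits on the frame's dowels between the jaws. The handle is near (266,275) and the yellow trigger near (284,278).

```bash
python3 - <<'E'
from h import *
im=cv2.imread("pics/top0.png")
c=cv2.resize(im[190:340,225:425],None,fx=4,fy=4,interpolation=cv2.INTER_CUBIC);cv2.imwrite("pics/crop.png",c)
p=camera_params("top")
print(p2w(p,[[243,253],[383,270],[284,283],[264,300]],.015).round(3))
E
```

```text
[[ 0.532  0.199  0.015]
 [ 0.494 -0.147  0.015]
 [ 0.459  0.097  0.015]
 [ 0.417  0.145  0.015]]
```

View pics/crop.png

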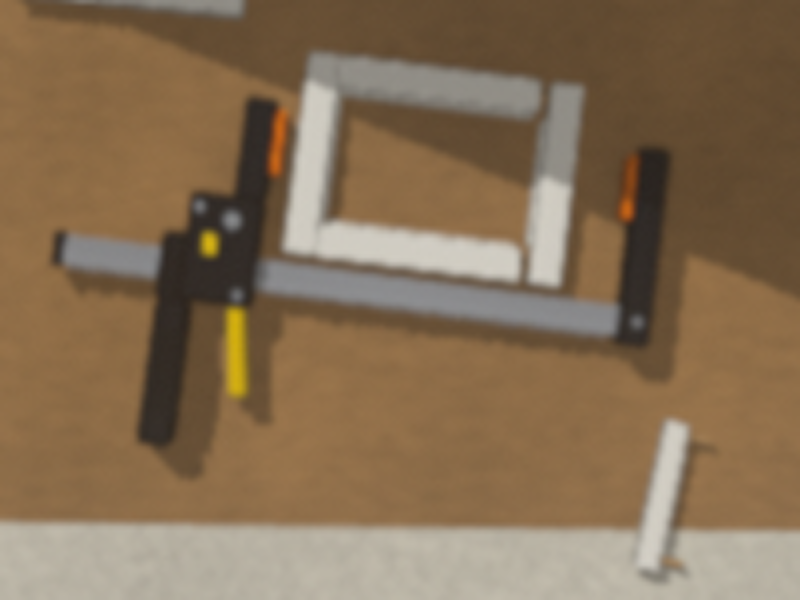

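The enlarged crop confirms it. The middle-sized rail gapes on the dowels of the right-hand frame, at crop (555,185). The clamp head is at crop (225,250), the handle end at (156,440) and the trigger tip at (237,395). Next I'll fit the clamp pose.

```bash
python3 - <<'E'
from h import *
from scipy.optimize import least_squares
p=camera_params("top")
obs=np.array([[140,437],[172,441],[237,395],[640,150],[669,151],[272,178],[616,340]])/4+[225,190]
M=np.array([[-65,-112,30],[-43,-112,30],[-24+108*np.sin(.16),30-108*np.cos(.16),25],[0,0,0],[0,0,0],[3,62,28],[230,0,0]])/1e3
use=[0,1,2]
bar=np.array([[58,248],[620,318]])/4+[225,190]; barM=np.array([[-132,0,19],[230,0,19]])/1e3
U=np.r_[obs[use],bar];X=np.r_[M[use],barM]
def pose(v,X):
    c,s=np.cos(v[2]),np.sin(v[2]);return np.c_[v[0]+c*X[:,0]-s*X[:,1],v[1]+s*X[:,0]+c*X[:,1],X[:,2]]
r=least_squares(lambda v:(w2p(p,pose(v,X))-U).ravel(),[.51,.08,-1.68],loss='soft_l1')
v=r.x;print(v,(w2p(p,pose(v,X))-U).round(1))
g=pose(v,np.array([[-34.5,-57.5,3],[-54,-58,18],[-10,-57,18]])/1e3);print(g.round(4))
o=get_obs();Rt=quat(o["tool_rot"])
ty=Rt.as_matrix()[:,1];print("tool axes",Rt.as_matrix().round(3))
print("tool y ang",np.arctan2(ty[1],ty[0]),"clamp x ang",v[2])
d=g[0]-o["eef_pos"];print("shift tool",Rt.inv().apply(d).round(4))
E
```

```text
[ 0.52211803  0.07819558 -1.68432501] [[-1.1  0.7]
 [-0.1  0.9]
 [ 0.6 -0.4]
 [-0.8 -1.3]
 [ 4.5 -0.2]]
[[0.4689 0.119  0.003 ]
 [0.4706 0.1384 0.018 ]
 [0.4666 0.0946 0.018 ]]
tool axes [[-0.913  0.409 -0.001]
 [ 0.409  0.913 -0.001]
 [-0.    -0.001 -1.   ]]
tool y ang 1.1499714304292525 clamp x ang -1.6843250136528525
shift tool [-0.3794 -0.3741  0.1889]
```

```bash
python3 -m jog '[{"x":-0.045,"y":-0.045,"z":0.0,"az":-0.03},{"x":-0.08,"y":-0.08,"z":0.0,"az":-0.07},{"x":-0.115,"y":-0.113,"az":-0.1},{"x":-0.15,"y":-0.148,"az":-0.13},{"x":-0.185,"y":-0.182,"az":-0.16},{"x":-0.22,"y":-0.217,"az":-0.19},{"x":-0.255,"y":-0.251,"az":-0.22},{"x":-0.29,"y":-0.286,"z":0.01,"az":-0.25},{"x":-0.325,"y":-0.32,"z":0.02,"az":-0.28},{"x":-0.36,"y":-0.355,"z":0.03,"az":-0.307},{"x":-0.379,"y":-0.374,"z":0.04,"az":-0.307},{"x":-0.379,"y":-0.374,"z":0.05,"az":-0.307}]' 1 20
python3 -m jog '[{"x":0},{"x":0},{"x":0}]'
python3 - <<'E'
from h import *
o=get_obs();print(o["t"],o["eef_pos"],o["q"])
p=camera_params("wrist");im=read_camera("wrist");cv2.imwrite("pics/w1.png",im[:,:,::-1])
print(repr(p["origin"]),repr(p["attitude"]))
E
```

```text
0.15 [0.27553946 0.61565702 0.19137385] [-1.25808787  0.4776061   0.02236232  1.55617301 -0.01153705  1.10932673
 -0.08310428]
array([0.19867391, 0.65019881, 0.37388621]) array([ 0.82791293, -0.13664247, -0.08817703,  0.53676236])validation failed for argument at $[0]...
validation failed for argument at $[0]...
```

View pics/w1.png

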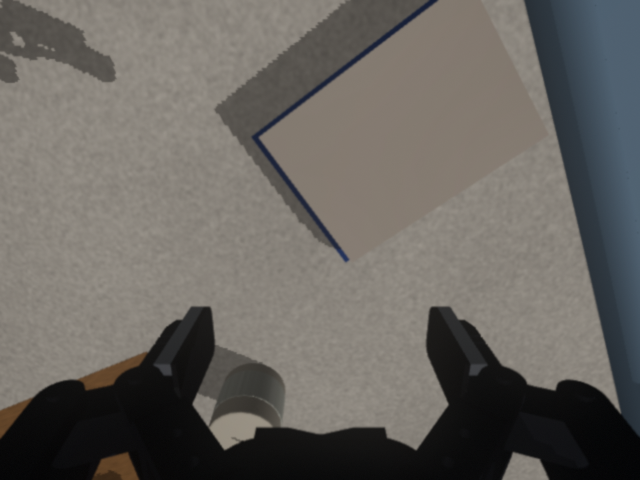

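The arm has not moved, because the rows were refused. The wrist view shows only the open fingers over the book, with the candle at (245,400). The rows probably need all six keys, so I'll resend them in full.

```bash
python3 -m jog '[{"x":-0.035,"y":-0.035,"z":0,"ax":0,"ay":0,"az":-0.03},{"x":-0.07,"y":-0.07,"z":0,"ax":0,"ay":0,"az":-0.06},{"x":-0.105,"y":-0.104,"z":0,"ax":0,"ay":0,"az":-0.09},{"x":-0.14,"y":-0.138,"z":0,"ax":0,"ay":0,"az":-0.12},{"x":-0.175,"y":-0.173,"z":0,"ax":0,"ay":0,"az":-0.15},{"x":-0.21,"y":-0.207,"z":0,"ax":0,"ay":0,"az":-0.18},{"x":-0.245,"y":-0.242,"z":0,"ax":0,"ay":0,"az":-0.21},{"x":-0.28,"y":-0.276,"z":0.01,"ax":0,"ay":0,"az":-0.24},{"x":-0.315,"y":-0.311,"z":0.02,"ax":0,"ay":0,"az":-0.27},{"x":-0.35,"y":-0.345,"z":0.03,"ax":0,"ay":0,"az":-0.307},{"x":-0.379,"y":-0.374,"z":0.04,"ax":0,"ay":0,"az":-0.307},{"x":-0.379,"y":-0.374,"z":0.05,"ax":0,"ay":0,"az":-0.307}]' 1 20
python3 - <<'E'
from h import *
o=get_obs();print(o["t"],o["eef_pos"],o["q"])
E
```

```text
t: 1.4
eef_pos: [0.4706, 0.1136, 0.1419]
tool_rot: [0.001, 0.062, 0.998, -0.001]
contact_force: [-0.2, 0.4, 0.2]
gripper_width: 1.001
grasp_force: 0.0
1.4 [0.47055359 0.11357523 0.14192303] [-0.55182918  0.22335051  0.21216415  2.06528771 -0.05864197  0.85830665
  1.14106239]
```

```bash
python3 - <<'E'
from h import *
p=camera_params("wrist");im=read_camera("wrist")[:,:,::-1].copy();np.savez("w2.npz",im=im,**p)
v=[.5221,.0782,-1.6843];c,s=np.cos(v[2]),np.sin(v[2])
def P(x,y,z): return w2p(p,[[v[0]+(c*x-s*y)/1e3,v[1]+(s*x+c*y)/1e3,z/1e3]])[0]
for q,col in(([(-65,-112,30),(-43,-112,30),(-43,-20,30),(-65,-20,30)],(0,255,0)),([(-24+6+a*.159,30-a*.987,25) for a in(52,108)]+[(-24-6+a*.159,30-a*.987,25) for a in(108,52)],(255,0,255)),([(-66,-24,30),(-6,-24,30),(-6,46,30),(-66,46,30)],(255,255,0))):
    cv2.polylines(im,[np.int32([P(*a) for a in q])],True,col,1)
cv2.imwrite("pics/w2.png",im)
o=get_obs();print(o["eef_pos"],o["tool_rot"])
E
```

```text
[0.46859637 0.11663063 0.14031054] [-8.69812895e-04  5.98624805e-02  9.98205885e-01 -8.58880199e-04]
```

View pics/w2.png

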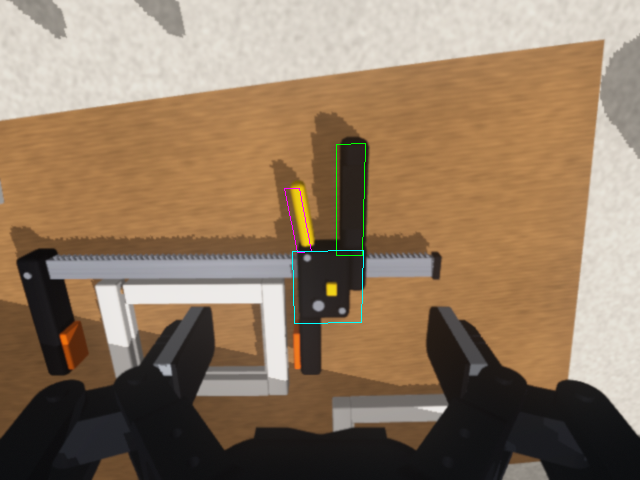

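The wrist view shows the handle at (353,190) and the trigger at (302,215), with the frame and rail standing clear. The model outline sits about 1 mm off in x and 4.5 mm off along the handle, and the trigger leans about 4 mm less. I'll correct for that and go down.

```bash
python3 -m jog '[{"x":0.0045,"y":0.0025,"z":0.04,"ax":0,"ay":0,"az":0},{"x":0.0045,"y":0.0025,"z":0.075,"ax":0,"ay":0,"az":0},{"x":0.0045,"y":0.0025,"z":0.1,"ax":0,"ay":0,"az":0},{"x":0.0045,"y":0.0025,"z":0.1,"ax":0,"ay":0,"az":0},{"x":0.0045,"y":0.0025,"z":0.1,"ax":0,"ay":0,"az":0}]' 1 20
python3 - <<'E'
from h import *
o=get_obs();print(o["t"],o["eef_pos"],o["tool_rot"],o["contact_force"])
im=read_camera("wrist")[:,:,::-1];cv2.imwrite("pics/w3.png",im)
E
```

```text
t: 1.95
eef_pos: [0.4645, 0.124, 0.0425]
tool_rot: [-0.0, 0.056, 0.998, 0.0]
contact_force: [-0.0, 1.1, 0.1]
gripper_width: 0.998
grasp_force: 0.0
1.95 [0.46454644 0.12395296 0.0424647 ] [-3.03404670e-04  5.62092411e-02  9.98418963e-01  5.65708917e-05] [-0.03319372  1.06643702  0.06344976]
```

View pics/w3.png

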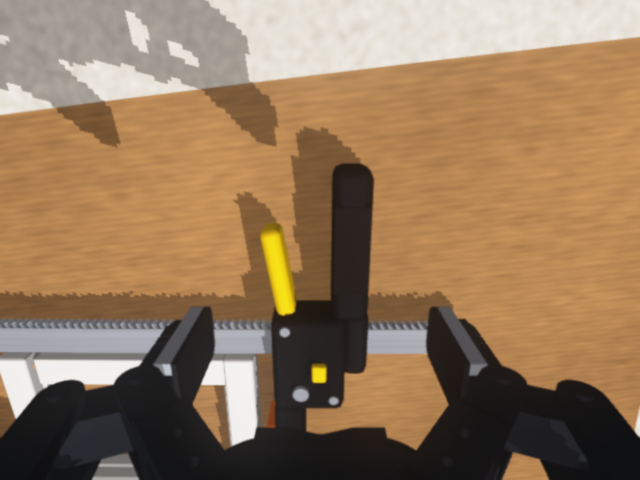

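The wrist view shows the trigger at (278,270), the handle at (352,240) and the finger tips at (200,315) and (440,315). I'll check where the grip point projects.

```bash
python3 - <<'E'
from h import *
p=camera_params("wrist");o=get_obs();A=quat(o["tool_rot"]).as_matrix();e=o["eef_pos"]
for z in(.0,.018,.03): 
    X=e+A[:,2]*((z-e[2])/A[2,2]); print(z,w2p(p,[X,X+A[:,1]*.03,X-A[:,1]*.03]).round(0).tolist())
# clamp features in world and tool coordinates
px=[[333,165],[372,170],[331,300],[264,228],[281,228],[273,300],[343,405]];zz=[.03,.03,.03,.025,.025,.03,.03]
for u,z in zip(px,zz):
    w=p2w(p,[u],z)[0]; print(u,w.round(4),(A.T@(w-e)*1e3).round(1))
E
```

```text
0.0 [[319.0, 245.0], [366.0, 245.0], [273.0, 245.0]]
0.018 [[319.0, 256.0], [369.0, 256.0], [269.0, 256.0]]
0.03 [[319.0, 264.0], [372.0, 264.0], [266.0, 264.0]]
[333, 165] [0.4109 0.1375 0.03  ] [55.6  7.2 13.1]
[372, 170] [0.4158 0.1575 0.03  ] [53.  27.6 13.1]
[331, 300] [0.4893 0.1284 0.03  ] [-23.2   7.   13.2]
[264, 228] [0.4424 0.0954 0.025 ] [ 19.6 -31.   18.1]
[281, 228] [0.4435 0.1049 0.025 ] [ 19.6 -21.5  18.1]
[273, 300] [0.4854 0.0945 0.03  ] [-23.2 -27.1  13.2]
[343, 405] [0.5672 0.1282 0.03  ] [-100.7   15.6   13.3]
```

The grip point is centred: the handle back is at +28 mm and the trigger front at about −28 mm in tool y, and the tool is level with clamp y ≈ −57. I'll descend, then make a gentle partial closing to check contact.

```bash
python3 -m jog '[{"x":0,"y":0,"z":0.02,"ax":0,"ay":0,"az":0},{"x":0,"y":0,"z":0.036,"ax":0,"ay":0,"az":0},{"x":0,"y":0,"z":0.036,"ax":0,"ay":0,"az":0},{"x":0,"y":0,"z":0.036,"ax":0,"ay":0,"az":0}]' 1 20
python3 -m jog '[{"x":0,"y":0,"z":0,"ax":0,"ay":0,"az":0},{"x":0,"y":0,"z":0,"ax":0,"ay":0,"az":0},{"x":0,"y":0,"z":0,"ax":0,"ay":0,"az":0},{"x":0,"y":0,"z":0,"ax":0,"ay":0,"az":0}]' 0.71 20
```

```text
t: 2.4
eef_pos: [0.4656, 0.1235, 0.0074]
tool_rot: [0.001, 0.057, 0.998, 0.0]
contact_force: [-0.4, -0.1, 0.3]
gripper_width: 1.0
grasp_force: 0.0
t: 2.8
eef_pos: [0.4649, 0.123, 0.0064]
tool_rot: [0.0, 0.057, 0.998, 0.0]
contact_force: [1.4, -0.0, 1.1]
gripper_width: 0.71
grasp_force: 0.0
```

```bash
python3 -m jog '[{"x":0,"y":0.003,"z":0.003,"ax":0,"ay":0,"az":0},{"x":0,"y":0.006,"z":0.003,"ax":0,"ay":0,"az":0},{"x":0,"y":0.009,"z":0.003,"ax":0,"ay":0,"az":0},{"x":0,"y":0.012,"z":0.003,"ax":0,"ay":0,"az":0},{"x":0,"y":0.012,"z":0.003,"ax":0,"ay":0,"az":0},{"x":0,"y":0.012,"z":0.003,"ax":0,"ay":0,"az":0},{"x":0,"y":0.012,"z":0.003,"ax":0,"ay":0,"az":0}]' 0.36 20
python3 - <<'E'
from h import *
im=read_camera("top")[:,:,::-1];cv2.imwrite("pics/t2.png",cv2.resize(im[190:340,225:425],None,fx=4,fy=4,interpolation=cv2.INTER_CUBIC))
E
```

```text
t: 3.5
eef_pos: [0.4661, 0.1347, 0.0031]
tool_rot: [0.0, 0.057, 0.998, -0.0]
contact_force: [0.2, -0.4, 1.1]
gripper_width: 0.362
grasp_force: 0.0
```

View pics/t2.png

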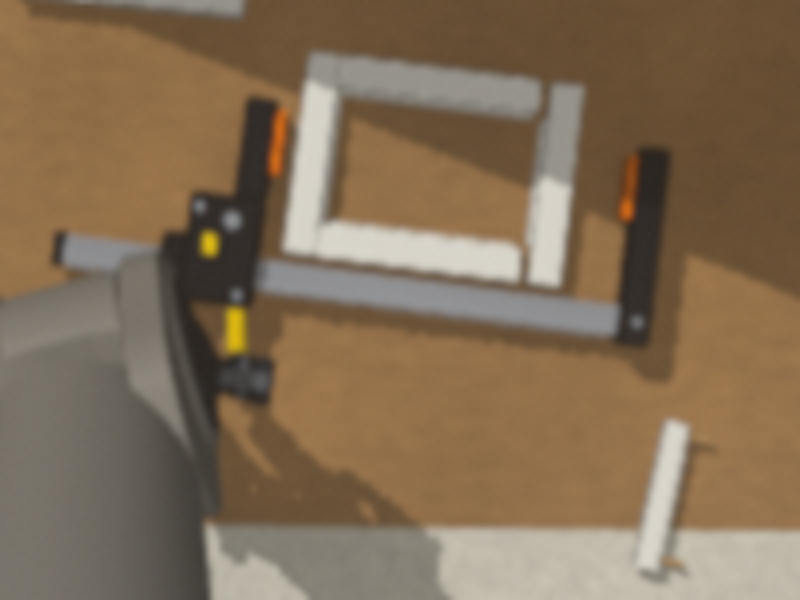

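The top view shows the trigger unmoved at (236,330) and a finger at (245,380) beside or over it. There was no grip force, so I need a near look.

```bash
python3 - <<'E'
from h import *
o=get_obs();print(o["t"],o["eef_pos"],o["gripper_width"],o["grasp_force"],o["contact_force"])
a=read_camera("wrist")[:,:,::-1];b=read_camera("side")[:,:,::-1]
p=camera_params("side");u=w2p(p,[o["eef_pos"]])[0].astype(int);print(u)
b=b[max(u[1]-60,0):u[1]+60,max(u[0]-80,0):u[0]+80]
cv2.imwrite("pics/m3.png",np.hstack([cv2.resize(a,(400,300)),cv2.resize(b,(400,300),interpolation=cv2.INTER_CUBIC)]))
E
```

```text
3.55 [0.46603629 0.1347014  0.00310753] 0.3580814219603372 0.0 [-0.08612623 -0.62344065  0.08843634]
[275 229]
```

View pics/m3.png

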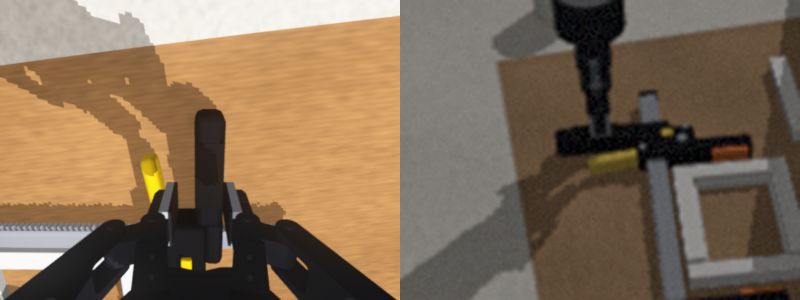

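The wrist view (left) shows the fingers either side of the handle only, with the trigger free at (150,170). The side view (right) shows the trigger uncovered. The fingers look higher than I assumed, so I'll compare the tips' pixels with the calibration.

```bash
python3 - <<'E'
from h import *
p=camera_params("wrist");o=get_obs();A=quat(o["tool_rot"]).as_matrix();e=o["eef_pos"]
print("cam in tool",(A.T@(p["origin"]-e)).round(3))
for k in(0,-.01,-.02,-.03,-.04):
    for hw in(.016,.0425):
        X=[e+A@[sx,s*hw,k] for s in(-1,1) for sx in(.011,-.011)]
        print(k,hw,w2p(p,X).round(0).tolist())
p=camera_params("side")
print(w2p(p,[e+A@[0,-.016,0],e+A@[0,-.016,-.03],e]).round(0))
E
python3 - <<'E'
import cv2;a=cv2.imread('pics/m3.png')
cv2.imwrite('pics/m3z.png',cv2.resize(a[80:300,50:350],None,fx=2.6,fy=2.6,interpolation=cv2.INTER_CUBIC))
E
```

```text
cam in tool [ 0.084  0.    -0.183]
0 0.016 [[289.0, 254.0], [290.0, 292.0], [350.0, 254.0], [348.0, 292.0]]
0 0.0425 [[238.0, 254.0], [241.0, 292.0], [400.0, 254.0], [397.0, 292.0]]
-0.01 0.016 [[287.0, 262.0], [288.0, 301.0], [351.0, 262.0], [350.0, 301.0]]
-0.01 0.0425 [[234.0, 262.0], [237.0, 301.0], [404.0, 262.0], [401.0, 301.0]]
-0.02 0.016 [[285.0, 270.0], [287.0, 311.0], [353.0, 270.0], [351.0, 311.0]]
-0.02 0.0425 [[229.0, 270.0], [233.0, 311.0], [409.0, 270.0], [405.0, 311.0]]
-0.03 0.016 [[283.0, 279.0], [285.0, 322.0], [355.0, 279.0], [353.0, 322.0]]
-0.03 0.0425 [[224.0, 279.0], [228.0, 322.0], [414.0, 279.0], [410.0, 322.0]]
-0.04 0.016 [[281.0, 289.0], [283.0, 334.0], [357.0, 289.0], [355.0, 334.0]]
-0.04 0.0425 [[219.0, 289.0], [223.0, 334.0], [419.0, 289.0], [415.0, 334.0]]
[[276. 233.]
 [275. 224.]
 [276. 229.]]
```

View pics/m3z.png

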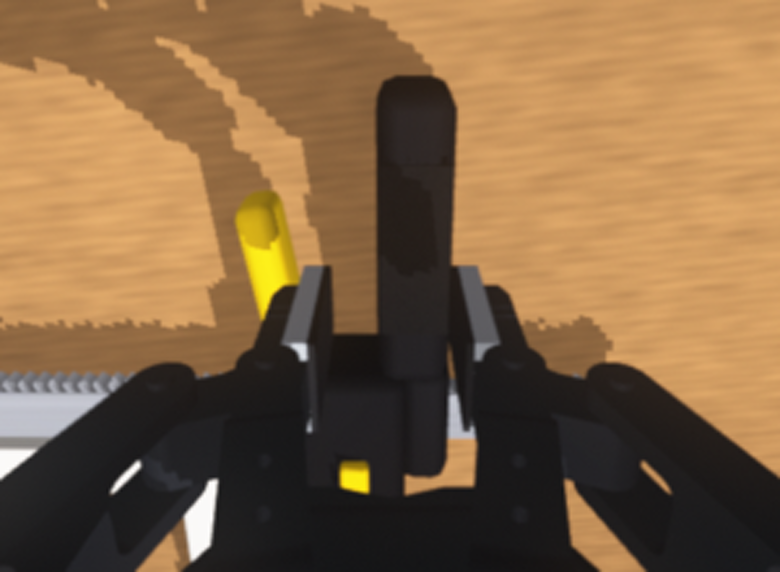

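The pad tips appear at wrist px (282,293) and (359,293). That puts them about 40 mm behind the nominal TCP, so at z ≈ 0.04–0.045. The side view agrees, and it explains why the fingers closed above the clamp. I'll open, go back and descend with force checks.

```bash
python3 -m jog '[{"x":0,"y":-0.004,"z":0,"ax":0,"ay":0,"az":0},{"x":0,"y":-0.008,"z":0,"ax":0,"ay":0,"az":0},{"x":0,"y":-0.012,"z":0,"ax":0,"ay":0,"az":0},{"x":0,"y":-0.012,"z":0,"ax":0,"ay":0,"az":0},{"x":0,"y":-0.012,"z":0,"ax":0,"ay":0,"az":0},{"x":0,"y":-0.012,"z":0,"ax":0,"ay":0,"az":0}]' 1 20
python3 -m jog '[{"x":0,"y":0,"z":0.004,"ax":0,"ay":0,"az":0},{"x":0,"y":0,"z":0.008,"ax":0,"ay":0,"az":0},{"x":0,"y":0,"z":0.008,"ax":0,"ay":0,"az":0},{"x":0,"y":0,"z":0.008,"ax":0,"ay":0,"az":0}]' 1 20
python3 - <<'E'
from h import *
o=get_obs();a=read_camera("wrist")[:,:,::-1];b=read_camera("side")[:,:,::-1]
b=b[170:290,195:355]
cv2.imwrite("pics/m4.png",np.hstack([cv2.resize(a,(400,300)),cv2.resize(b,(400,300),interpolation=cv2.INTER_CUBIC)]));np.save("w4.npy",a)
E
```

```text
t: 4.25
eef_pos: [0.4647, 0.1231, 0.0031]
tool_rot: [0.0, 0.057, 0.998, 0.0]
contact_force: [0.7, 0.1, -0.6]
gripper_width: 0.998
grasp_force: 0.0
t: 4.65
eef_pos: [0.4645, 0.1229, -0.0052]
tool_rot: [-0.0, 0.057, 0.998, -0.0]
contact_force: [-0.4, -0.4, -0.2]
gripper_width: 1.003
grasp_force: 0.0
```

View pics/m4.png

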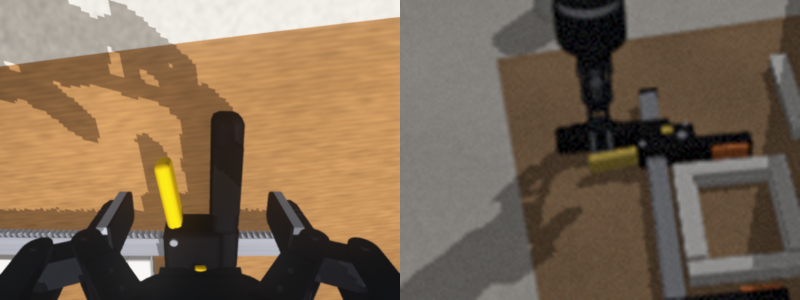

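The wrist view (left) shows the trigger at (168,195) and the handle at (227,170), centred between the open finger tips at (130,193) and (270,193). There has been no contact even at TCP z −5 mm. I'll work out the real tip location from the pixel spacing and the known 85 mm opening.

```bash
python3 - <<'E'
from h import *
p=camera_params("wrist");o=get_obs();A=quat(o["tool_rot"]).as_matrix();e=o["eef_pos"];K=p["K"]
def tool(uv,d):
    n=cv2.undistortPoints(np.array([[uv]],float),K,p["D"])[0,0]
    return (A.T@(p["origin"]+att(p)@(np.array([n[0],-n[1],-1])*d)-e)*1e3).round(1)
for sp,uv in((.085,(208,309)),):
    d=K[0,0]*sp/(432-208);print("tip open",d,tool((208,309),d),tool((432,309),d))
d=K[0,0]*.0306/77;print("tip .36",d,tool((282,293),d))
# scale check: handle width 22 at end, rail etc.
im=np.load("w4.npy");g=im.astype(int)
r=g[230,320:410].sum(1);print("row230",320+np.where(r<150)[0][[0,-1]])
y=(g[:,:,2]>120)&(g[:,:,1]>90)&(g[:,:,0]<60);ys,xs=np.where(y)
for rr in(260,280,300,320,340,360):print(rr,[int(t) for t in np.where(y[rr,200:330])[0][[0,-1]]+200] if y[rr,200:330].any() else None)
print(ys.min(),e)
for u,z in(((337,230),.03),((390,230),.03),((265,ys.min()),.025)):
    print(u,(A.T@(p2w(p,[u],z)[0]-e)*1e3).round(1))
E
```

```text
tip open 0.14209111069617178 [ 11.5 -42.1 -57.1] [ 11.5  43.1 -57.2]
tip .36 0.1488081450199908 [ 14.1 -14.6 -49.2]
row230 [337 388]
260 [249, 329]
280 [247, 329]
300 [243, 329]
320 [257, 329]
340 [255, 313]
360 [241, 290]
85 [ 0.46468896  0.12293765 -0.0049477 ]
(337, 230) [ 35.8   7.5 -34.9]
(390, 230) [ 35.8  29.5 -34.9]
(265, np.int64(85)) [ 92.2 -20.4 -29.9]
```

The handle width measures exactly 22 mm, so the camera calibration is right. The pad tips really sit about 44 mm (shut) to 57 mm (open) behind the reported TCP. I'll go down in guarded steps to about TCP z −0.043, so the tips end roughly 7 mm above the desk.

```bash
python3 -m jog '[{"x":0,"y":0,"z":0.005,"ax":0,"ay":0,"az":0},{"x":0,"y":0,"z":0.01,"ax":0,"ay":0,"az":0},{"x":0,"y":0,"z":0.014,"ax":0,"ay":0,"az":0},{"x":0,"y":0,"z":0.014,"ax":0,"ay":0,"az":0}]' 1 20
```

```text
t: 5.15
eef_pos: [0.4641, 0.1227, -0.0196]
tool_rot: [-0.001, 0.057, 0.998, -0.0]
contact_force: [-0.0, 0.5, 0.1]
gripper_width: 1.004
grasp_force: 0.0
```

```bash
python3 -m jog '[{"x":0,"y":0,"z":0.005,"ax":0,"ay":0,"az":0},{"x":0,"y":0,"z":0.01,"ax":0,"ay":0,"az":0},{"x":0,"y":0,"z":0.012,"ax":0,"ay":0,"az":0},{"x":0,"y":0,"z":0.012,"ax":0,"ay":0,"az":0}]' 1 20
```

```text
t: 5.55
eef_pos: [0.4644, 0.1228, -0.0313]
tool_rot: [-0.0, 0.057, 0.998, -0.0]
contact_force: [-0.5, -0.1, -0.2]
gripper_width: 1.0
grasp_force: 0.0
```

```bash
python3 -m jog '[{"x":0,"y":0,"z":0.005,"ax":0,"ay":0,"az":0},{"x":0,"y":0,"z":0.01,"ax":0,"ay":0,"az":0},{"x":0,"y":0,"z":0.01,"ax":0,"ay":0,"az":0}]' 1 20
```

```text
t: 5.85
eef_pos: [0.4642, 0.1228, -0.0415]
tool_rot: [-0.0, 0.057, 0.998, -0.0]
contact_force: [0.5, -0.5, -0.4]
gripper_width: 1.005
grasp_force: 0.0
```

```bash
python3 -m jog '[{"x":0,"y":0,"z":0,"ax":0,"ay":0,"az":0},{"x":0,"y":0,"z":0,"ax":0,"ay":0,"az":0},{"x":0,"y":0,"z":0,"ax":0,"ay":0,"az":0}]' 0.72 20
python3 - <<'E'
from h import *
o=get_obs();p=camera_params("wrist");A=quat(o["tool_rot"]).as_matrix();e=o["eef_pos"]
im=read_camera("wrist")[:,:,::-1];np.save("w5.npy",im);b=read_camera("side")[:,:,::-1][170:290,195:355]
cv2.imwrite("pics/m5.png",np.hstack([cv2.resize(im,(400,300)),cv2.resize(b,(400,300),interpolation=cv2.INTER_CUBIC)]))
g=im.astype(int);y=(g[:,:,2]>120)&(g[:,:,1]>90)&(g[:,:,0]<40)&(g[:,:,2]>g[:,:,0]*4);print([ (int(r),[int(t) for t in np.where(y[r])[0][[0,-1]]]) for r in range(100,480,20) if y[r].any()])
E
```

```text
t: 6.15
eef_pos: [0.4647, 0.1224, -0.0408]
tool_rot: [-0.0, 0.057, 0.998, -0.0]
contact_force: [0.3, -1.3, 1.8]
gripper_width: 0.721
grasp_force: 0.8
[(300, [239, 272]), (320, [237, 276]), (340, [242, 280]), (360, [247, 284]), (380, [252, 288]), (400, [257, 289]), (420, [263, 285])]
```

View pics/m5.png

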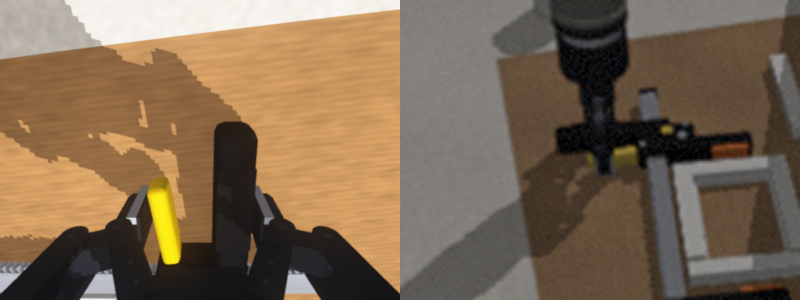

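Both fingers now straddle the handle and trigger: the trigger is at (165,220), with the left pad in front of it at (135,210) and the right pad behind the handle at (265,210). There is light contact. First full squeeze, with the tool following the handle by +12 mm in y.

```bash
python3 -m jog '[{"x":0,"y":0.004,"z":0,"ax":0,"ay":0,"az":0},{"x":0,"y":0.008,"z":0,"ax":0,"ay":0,"az":0},{"x":0,"y":0.012,"z":0,"ax":0,"ay":0,"az":0},{"x":0,"y":0.012,"z":0,"ax":0,"ay":0,"az":0},{"x":0,"y":0.012,"z":0,"ax":0,"ay":0,"az":0},{"x":0,"y":0.012,"z":0,"ax":0,"ay":0,"az":0}]' 0.36 20
cat > j.py <<'E'
from h import *
# track far-jaw orange, near-jaw orange, white frame/rail in top image
p=camera_params("top");o=get_obs();im=read_camera("top").astype(int);cv2.imwrite("pics/j_%.2f.png"%o["t"],im[:,:,::-1].astype(np.uint8))
r=(im[:,:,0]>150)&(im[:,:,1]<120)&(im[:,:,2]<70)
n,l,s,c=cv2.connectedComponentsWithStats(r.astype(np.uint8))
for i in range(1,n):
    if s[i,4]>5: print("orange",c[i].round(1),s[i,4],p2w(p,[c[i]],.018)[0].round(4))
E
python3 j.py
```

```text
t: 6.85
eef_pos: [0.4669, 0.1347, -0.0394]
tool_rot: [0.001, 0.058, 0.998, 0.0]
contact_force: [-4.1, -3.2, 21.3]
gripper_width: 0.419
grasp_force: 21.2
orange [294.4 223.8] 40 [0.6056 0.0734 0.018 ]
orange [376.7 240.5] 15 [ 0.5671 -0.131   0.018 ]
```

The opening stopped at 0.419 (36 mm) with 21 N of grip, so that is a full squeeze. The 21 N upward reaction comes from the pads swinging forward, so I'll raise the tool slightly during each squeeze. Now release, and measure the jaw against the start picture.

```bash
python3 -m jog '[{"x":0,"y":-0.004,"z":0,"ax":0,"ay":0,"az":0},{"x":0,"y":-0.008,"z":0,"ax":0,"ay":0,"az":0},{"x":0,"y":-0.012,"z":0,"ax":0,"ay":0,"az":0},{"x":0,"y":-0.012,"z":0,"ax":0,"ay":0,"az":0},{"x":0,"y":-0.012,"z":0,"ax":0,"ay":0,"az":0}]' 0.74 20
python3 j.py
python3 - <<'E'
from h import *
im=cv2.imread("pics/top0.png")[:,:,::-1].astype(int);p=camera_params("top")
r=(im[:,:,0]>150)&(im[:,:,1]<120)&(im[:,:,2]<70)
n,l,s,c=cv2.connectedComponentsWithStats(r.astype(np.uint8))
print([(c[i].round(1),p2w(p,[c[i]],.018)[0].round(4)) for i in range(1,n) if s[i,4]>5])
E
```

```text
t: 7.4
eef_pos: [0.4645, 0.1228, -0.0411]
tool_rot: [-0.0, 0.057, 0.998, -0.0]
contact_force: [0.1, -0.7, 0.7]
gripper_width: 0.739
grasp_force: 0.2
orange [294.4 223.8] 40 [0.6056 0.0734 0.018 ]
orange [376.8 240.2] 18 [ 0.5679 -0.1312  0.018 ]
[(array([294.3, 224.4]), array([0.6042, 0.0738, 0.018 ])), (array([381.2, 241.9]), array([ 0.5637, -0.1421,  0.018 ]))]
```

The jaw came in about 10 mm and the clamp head stayed put. I'll continue pumping.

```bash
python3 -m jog '[{"x":0,"y":0.004,"z":-0.001,"ax":0,"ay":0,"az":0},{"x":0,"y":0.008,"z":-0.002,"ax":0,"ay":0,"az":0},{"x":0,"y":0.012,"z":-0.004,"ax":0,"ay":0,"az":0},{"x":0,"y":0.012,"z":-0.004,"ax":0,"ay":0,"az":0},{"x":0,"y":0.012,"z":-0.004,"ax":0,"ay":0,"az":0},{"x":0,"y":0.012,"z":-0.004,"ax":0,"ay":0,"az":0}]' 0.36 20
python3 -m jog '[{"x":0,"y":-0.004,"z":0.002,"ax":0,"ay":0,"az":0},{"x":0,"y":-0.008,"z":0.004,"ax":0,"ay":0,"az":0},{"x":0,"y":-0.012,"z":0.004,"ax":0,"ay":0,"az":0},{"x":0,"y":-0.012,"z":0.004,"ax":0,"ay":0,"az":0},{"x":0,"y":-0.012,"z":0.004,"ax":0,"ay":0,"az":0}]' 0.74 20
python3 j.py
```

```text
t: 8.05
eef_pos: [0.465, 0.1352, -0.0375]
tool_rot: [-0.001, 0.056, 0.998, -0.0]
contact_force: [-2.1, 2.6, -7.2]
gripper_width: 0.414
grasp_force: 22.2
t: 8.55
eef_pos: [0.4651, 0.1226, -0.0407]
tool_rot: [0.0, 0.057, 0.998, 0.0]
contact_force: [0.1, 0.4, 0.9]
gripper_width: 0.739
grasp_force: 0.2
orange [294.  224.3] 42 [0.6044 0.0743 0.018 ]
orange [372.2 239.5] 19 [ 0.5693 -0.1197  0.018 ]
```

```bash
python3 -m jog '[{"x":0,"y":0.004,"z":-0.001,"ax":0,"ay":0,"az":0},{"x":0,"y":0.008,"z":-0.002,"ax":0,"ay":0,"az":0},{"x":0,"y":0.012,"z":-0.003,"ax":0,"ay":0,"az":0},{"x":0,"y":0.012,"z":-0.003,"ax":0,"ay":0,"az":0},{"x":0,"y":0.012,"z":-0.003,"ax":0,"ay":0,"az":0},{"x":0,"y":0.012,"z":-0.003,"ax":0,"ay":0,"az":0}]' 0.36 20
python3 -m jog '[{"x":0,"y":-0.004,"z":0.002,"ax":0,"ay":0,"az":0},{"x":0,"y":-0.008,"z":0.003,"ax":0,"ay":0,"az":0},{"x":0,"y":-0.012,"z":0.003,"ax":0,"ay":0,"az":0},{"x":0,"y":-0.012,"z":0.003,"ax":0,"ay":0,"az":0},{"x":0,"y":-0.012,"z":0.003,"ax":0,"ay":0,"az":0}]' 0.74 20
python3 j.py
```

```text
t: 9.2
eef_pos: [0.4665, 0.1353, -0.0373]
tool_rot: [0.0, 0.057, 0.998, 0.0]
contact_force: [-2.7, -0.7, 8.8]
gripper_width: 0.415
grasp_force: 23.1
t: 9.7
eef_pos: [0.4645, 0.1227, -0.041]
tool_rot: [-0.0, 0.057, 0.998, -0.0]
contact_force: [0.2, -0.2, 0.4]
gripper_width: 0.742
grasp_force: 0.2
orange [294.  224.4] 40 [0.6042 0.0745 0.018 ]
orange [368.8 238.3] 16 [ 0.5722 -0.1113  0.018 ]
```

```bash
python3 -m jog '[{"x":0,"y":0.004,"z":-0.001,"ax":0,"ay":0,"az":0},{"x":0,"y":0.008,"z":-0.002,"ax":0,"ay":0,"az":0},{"x":0,"y":0.012,"z":-0.003,"ax":0,"ay":0,"az":0},{"x":0,"y":0.012,"z":-0.003,"ax":0,"ay":0,"az":0},{"x":0,"y":0.012,"z":-0.003,"ax":0,"ay":0,"az":0},{"x":0,"y":0.012,"z":-0.003,"ax":0,"ay":0,"az":0}]' 0.36 20
python3 -m jog '[{"x":0,"y":-0.004,"z":0.002,"ax":0,"ay":0,"az":0},{"x":0,"y":-0.008,"z":0.003,"ax":0,"ay":0,"az":0},{"x":0,"y":-0.012,"z":0.003,"ax":0,"ay":0,"az":0},{"x":0,"y":-0.012,"z":0.003,"ax":0,"ay":0,"az":0},{"x":0,"y":-0.012,"z":0.003,"ax":0,"ay":0,"az":0}]' 0.74 20
python3 j.py
```

```text
t: 10.35
eef_pos: [0.4662, 0.1355, -0.0373]
tool_rot: [0.0, 0.057, 0.998, 0.0]
contact_force: [-2.5, 1.1, 8.6]
gripper_width: 0.418
grasp_force: 23.4
t: 10.85
eef_pos: [0.4646, 0.1226, -0.041]
tool_rot: [-0.0, 0.057, 0.998, -0.0]
contact_force: [-0.8, -0.4, -0.7]
gripper_width: 0.739
grasp_force: 0.2
orange [294.  224.5] 39 [0.604  0.0745 0.018 ]
orange [364.9 237.3] 19 [ 0.5747 -0.1016  0.018 ]
```

```bash
python3 -m jog '[{"x":0,"y":0.004,"z":-0.001,"ax":0,"ay":0,"az":0},{"x":0,"y":0.008,"z":-0.002,"ax":0,"ay":0,"az":0},{"x":0,"y":0.012,"z":-0.003,"ax":0,"ay":0,"az":0},{"x":0,"y":0.012,"z":-0.003,"ax":0,"ay":0,"az":0},{"x":0,"y":0.012,"z":-0.003,"ax":0,"ay":0,"az":0},{"x":0,"y":0.012,"z":-0.003,"ax":0,"ay":0,"az":0}]' 0.36 20
python3 -m jog '[{"x":0,"y":-0.004,"z":0.002,"ax":0,"ay":0,"az":0},{"x":0,"y":-0.008,"z":0.003,"ax":0,"ay":0,"az":0},{"x":0,"y":-0.012,"z":0.003,"ax":0,"ay":0,"az":0},{"x":0,"y":-0.012,"z":0.003,"ax":0,"ay":0,"az":0},{"x":0,"y":-0.012,"z":0.003,"ax":0,"ay":0,"az":0}]' 0.74 20
python3 j.py
```

```text
t: 11.5
eef_pos: [0.4656, 0.1342, -0.0382]
tool_rot: [-0.0, 0.058, 0.998, -0.0]
contact_force: [-0.3, -3.4, -4.7]
gripper_width: 0.514
grasp_force: 22.7
t: 12.0
eef_pos: [0.4647, 0.1235, -0.0408]
tool_rot: [0.0, 0.056, 0.998, 0.0]
contact_force: [-0.6, 2.5, -0.6]
gripper_width: 0.74
grasp_force: 1.3
orange [292.9 224.7] 30 [0.6033 0.077  0.018 ]
orange [362.2 236.6] 20 [ 0.5761 -0.0949  0.018 ]
```

```bash
python3 -m jog '[{"x":0,"y":0.004,"z":-0.001,"ax":0,"ay":0,"az":0},{"x":0,"y":0.008,"z":-0.002,"ax":0,"ay":0,"az":0},{"x":0,"y":0.012,"z":-0.003,"ax":0,"ay":0,"az":0},{"x":0,"y":0.012,"z":-0.003,"ax":0,"ay":0,"az":0},{"x":0,"y":0.012,"z":-0.003,"ax":0,"ay":0,"az":0},{"x":0,"y":0.012,"z":-0.003,"ax":0,"ay":0,"az":0}]' 0.36 20
python3 j.py
```

```text
t: 12.65
eef_pos: [0.4653, 0.1339, -0.0384]
tool_rot: [-0.001, 0.057, 0.998, -0.001]
contact_force: [1.2, -3.5, -9.2]
gripper_width: 0.635
grasp_force: 22.5
orange [290.5 225. ] 32 [0.6026 0.083  0.018 ]
orange [359.9 236. ] 22 [ 0.5775 -0.0892  0.018 ]
```

The jaws stalled early, at opening 0.635 with 22 N of pinch, so they are tight. I'll check in numbers whether the joint is shut, using the frame's length along the clamp axis and the brightness profile across the joint, against the start picture.

```bash
ls pics | grep j_; python3 - <<'E'
from h import *
import glob
p=camera_params("top")
fs=sorted(glob.glob("pics/j_*.png"),key=lambda s:float(s[7:-4]))
ims={"start":cv2.imread("pics/top0.png"),"prev":cv2.imread(fs[-2]),"now":cv2.imread(fs[-1])}
th=-1.6843;ax=np.array([np.cos(th),np.sin(th)]);ay=np.array([-ax[1],ax[0]])
for n,im in ims.items():
    g=cv2.cvtColor(im,cv2.COLOR_BGR2HSV).astype(np.float32); w=(255-g[:,:,1])*(1)  # low saturation = white
    O=np.array([.5221,.0782])
    s=np.arange(-30,240,3)/1e3
    # side rails: try y lines
    print(n)
    for yc in (29,35,128,134):
        X=np.array([[*(O+ax*a+ay*yc/1e3),.018] for a in s]);u=w2p(p,X).astype(np.float32)
        v=cv2.remap(im[:,:,0].astype(np.float32),u[:,0],u[:,1],cv2.INTER_LINEAR).ravel()
        print(yc,v.astype(int).tolist())
E
```

```text
j_10.85.png
j_12.00.png
j_12.65.png
j_6.85.png
j_7.40.png
j_8.55.png
j_9.70.png
start
29 [115, 129, 116, 76, 44, 38, 35, 34, 43, 48, 50, 65, 119, 177, 192, 192, 192, 192, 182, 176, 186, 191, 193, 194, 193, 192, 192, 193, 193, 193, 193, 193, 192, 193, 193, 194, 194, 194, 192, 193, 194, 195, 194, 194, 193, 192, 193, 193, 194, 194, 193, 193, 192, 193, 194, 194, 194, 194, 193, 191, 172, 120, 96, 146, 185, 193, 194, 193, 187, 161, 104, 57, 53, 62, 69, 70, 70, 69, 69, 70, 69, 61, 43, 35, 38, 40, 40, 38, 39, 42]
35 [67, 74, 64, 48, 39, 39, 34, 35, 42, 48, 49, 66, 125, 178, 192, 193, 193, 189, 174, 150, 132, 136, 153, 158, 156, 153, 154, 151, 154, 160, 159, 156, 154, 154, 151, 157, 161, 157, 152, 151, 156, 162, 163, 161, 156, 151, 150, 153, 160, 158, 157, 154, 150, 150, 156, 160, 159, 160, 158, 144, 117, 99, 116, 154, 185, 194, 193, 192, 189, 165, 104, 57, 54, 62, 69, 71, 70, 71, 70, 71, 69, 59, 43, 35, 38, 40, 39, 38, 37, 40]
128 [51, 51, 52, 52, 53, 52, 52, 53, 52, 52, 52, 58, 87, 120, 131, 133, 134, 133, 127, 128, 133, 134, 134, 134, 134, 134, 134, 133, 134, 134, 133, 134, 134, 134, 134, 
[... 3343 characters left out ...]
41, 141, 141, 141, 141, 141, 141, 141, 141, 140, 141, 141, 141, 141, 141, 141, 141, 140, 140, 140, 140, 140, 140, 140, 141, 140, 137, 130, 132, 139, 140, 140, 140, 130, 99, 63, 51, 52, 52, 52, 53, 52, 52, 51, 51, 51, 51, 51, 52, 52, 52, 51, 50, 51, 51, 51, 51, 51, 51, 51, 51, 50]
134 [55, 56, 56, 57, 56, 56, 70, 105, 129, 134, 135, 136, 134, 129, 131, 135, 136, 135, 135, 137, 139, 137, 136, 135, 134, 136, 136, 135, 134, 135, 135, 135, 138, 138, 136, 134, 134, 134, 136, 136, 134, 133, 134, 135, 137, 139, 137, 134, 134, 134, 135, 137, 135, 133, 132, 131, 130, 131, 131, 129, 129, 122, 96, 63, 52, 51, 52, 53, 53, 53, 52, 53, 51, 51, 51, 51, 51, 51, 51, 50, 50, 50, 51, 51, 50, 51, 51, 51, 52, 52]
```

The frame length fell from 174 to 167 mm and the dark seam has gone, so the joint is shut. The hand is pulling up on the clamp with about 9 N, so I'll ease the tool down slightly while keeping hold, and check that the squeeze is steady.

```bash
python3 -m jog '[{"x":0,"y":-0.001,"z":0.001,"ax":0,"ay":0,"az":0},{"x":0,"y":-0.001,"z":0.001,"ax":0,"ay":0,"az":0},{"x":0,"y":-0.001,"z":0.001,"ax":0,"ay":0,"az":0},{"x":0,"y":-0.001,"z":0.001,"ax":0,"ay":0,"az":0},{"x":0,"y":-0.001,"z":0.001,"ax":0,"ay":0,"az":0},{"x":0,"y":-0.001,"z":0.001,"ax":0,"ay":0,"az":0}]' 0.36 20; python3 j.py
```

```text
t: 13.3
eef_pos: [0.4655, 0.1341, -0.039]
tool_rot: [-0.0, 0.057, 0.998, 0.0]
contact_force: [-3.0, -0.6, -7.6]
gripper_width: 0.645
grasp_force: 23.9
orange [290.4 225.3] 33 [0.6017 0.0833 0.018 ]
orange [359.9 236. ] 23 [ 0.5775 -0.0891  0.018 ]
```

```bash
python3 -m jog '[{"x":0,"y":0,"z":0.0015,"ax":0,"ay":0,"az":0},{"x":0,"y":0,"z":0.0015,"ax":0,"ay":0,"az":0},{"x":0,"y":0,"z":0.0015,"ax":0,"ay":0,"az":0},{"x":0,"y":0,"z":0.0015,"ax":0,"ay":0,"az":0},{"x":0,"y":0,"z":0.0015,"ax":0,"ay":0,"az":0},{"x":0,"y":0,"z":0.0015,"ax":0,"ay":0,"az":0},{"x":0,"y":0,"z":0.0015,"ax":0,"ay":0,"az":0},{"x":0,"y":0,"z":0.0015,"ax":0,"ay":0,"az":0}]' 0.36 20; python3 j.py
python3 - <<'E'
from h import *
im=read_camera("top");p=camera_params("top");th=-1.6843;ax=np.array([np.cos(th),np.sin(th)]);ay=np.array([-ax[1],ax[0]]);s=np.arange(-30,200,1)/1e3
for yc in(29,31,80,100,128):
    u=w2p(p,np.array([[*(np.array([.5221,.0782])+ax*a+ay*yc/1e3),.018] for a in s])).astype(np.float32)
    v=cv2.remap(im[:,:,2].astype(np.float32),u[:,0],u[:,1],cv2.INTER_LINEAR).ravel()
    k=np.where(v>(.5*(v[60:150].max()+50)))[0];print(yc,s[k[0]],s[k[-1]],"len",s[k[-1]]-s[k[0]],"seam min",v[k[-1]-30:k[-1]-8].min())
E
```

```text
t: 14.15
eef_pos: [0.4655, 0.1342, -0.0393]
tool_rot: [-0.0, 0.057, 0.998, 0.0]
contact_force: [-7.8, -1.1, 9.6]
gripper_width: 0.638
grasp_force: 23.8
orange [290.4 225.3] 33 [0.6017 0.0833 0.018 ]
orange [359.9 236. ] 23 [ 0.5775 -0.0891  0.018 ]
29 -0.01 0.155 len 0.165 seam min 178.77344
31 -0.01 0.155 len 0.165 seam min 164.33203
80 -0.011 0.158 len 0.169 seam min 69.60156
100 -0.014 0.158 len 0.17200000000000001 seam min 59.646484
128 -0.01 0.155 len 0.165 seam min 128.55469
```

The frame measures about 165 mm on both sides, against 166 mm when closed. The grip is steady at about 24 N of pinch, which gives roughly 44 N at the jaw, and nothing is drifting. I'll hand in while holding.

```bash
python3 -c "
from station import *
print(hand_in())"
```

```text
the job is handed in; nothing more can be done
None
```

I handed the job in at about 14 s with the trigger still squeezed: the joint is shut (frame measures about 165 mm on both sides, 166 mm when closed) at roughly 24 N of pinch, by your formula about 44 N at the jaw, and the last squeeze slid the clamp and frame about 6 mm along the desk.

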